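# Hand out the stacked-up lab pieces to their stations

## Task

Take the stack on the bench apart and put each piece upright in the middle of its own place: the white crucible on the cork pad, the yellow-lidded tin on the balance pan, the blue slide box in the green tray with its long side along the tray's long side, and the aluminium heating block square on the hotplate. Set every piece down rather than dropping it, do not tip any over, and leave the glass beaker and the amber bottle standing where they are.

Things in the scene. Friction and masses are not known exactly. Their poses are not given: they have to be found in the camera images.
- crucible: Small white porcelain crucible with its lid fixed on (one rigid piece), on top of the stack: round, 29 mm in diameter and straight-sided from 6 to 27 mm above its underside, foot tapering to 23 mm, with a thin knob (7 mm wide, up to 35 mm) on the lid. About 40 g. Origin: centre of the underside; z up.
- tin: Round closed tin, aluminium with a bright yellow lid, 39 mm in diameter (the body under the lid 38 mm), 34 mm high, flat top; under the crucible, standing on the slide box. About 80 g. Origin: centre of the underside; z up.
- slide_box: Closed blue plastic slide box, 84 mm long (its x) by 44 mm wide (its y) by 30 mm high, lid fixed; under the tin, lying on the heating block. About 120 g. Origin: centre of the underside; z up.
- heat_block: Bare aluminium tube-heating block, 100 mm long (its x) by 58 mm wide (its y) by 36 mm high, with six blind 13 mm holes in its top; the bottom piece of the stack, standing on the bench. About 450 g. Origin: centre of the underside; z up.
- cork_pad: Fixed round cork pad, 76 mm in diameter and 16 mm thick: the place of the crucible. Origin: centre of the underside, on the bench; its top is 16 mm above.
- balance: Fixed low grey laboratory balance, 165 mm deep (x) by 128 mm wide (y), casing top 36 mm high, with a round steel pan 90 mm in diameter whose top is 50 mm above the bench: the place of the tin. Dark display on its -x side. Origin: on the bench, under the pan's centre.
- tray: Fixed shallow green tray, 130 mm long (its x) by 100 mm wide (its y), floor 3 mm thick, rim 10 mm high and 4 mm thick: the place of the slide box. Origin: centre of the underside, on the bench.
- hotplate: Fixed white hotplate with two black knobs on its -x side, casing 150 mm deep (x) by 120 mm wide (y) and 62 mm high, with a square dark steel plate 112 by 112 mm (sides along its x and y) whose top is 70 mm above the bench: the place of the heating block; it is cold. Origin: on the bench, under the plate's centre.
- beaker: Loose glass beaker, 54 mm across the rim and 68 mm high, standing among the places: leave it where it is. Origin: centre of the underside.
- amber_bottle: Loose small amber glass bottle with a black cap and blank white label, 44 mm in diameter and 75 mm high, standing among the places: leave it where it is. Origin: centre of the underside.

How it is judged (in metres and radians):
At the end, for the whole second after the job is handed in: Each piece on its own place: within 15 mm of its centre, within 4 mm of resting height, upright within 7 degrees, at rest, released; slide box along the tray's length and block along a side of the plate within 14 degrees; beaker and amber bottle within 30 mm of where they began (horizontal distance between crucible and cork_pad below 0.015 m and z of crucible in the frame of cork_pad between 0.012 and 0.02 m and angle between each of crucible, tin, slide_box, heat_block's own z axis and vertical below 0.12 rad and linear speed of each of crucible, tin, slide_box, heat_block below 0.02 m/s and angular speed of each of crucible, tin, slide_box, heat_block below 0.2 rad/s and horizontal distance between tin and balance below 0.015 m and z of tin in the frame of balance between 0.046 and 0.054 m and horizontal distance between slide_box and tray below 0.015 m and z of slide_box in the frame of tray between -0.001 and 0.007 m and horizontal distance between heat_block and hotplate below 0.015 m and z of heat_block in the frame of hotplate between 0.066 and 0.074 m and angle between the x axis of slide_box and the x axis of tray, either way round below 0.25 rad and (angle between the x axis of heat_block and the x axis of hotplate, either way round below 0.25 rad or angle between the x axis of heat_block and the x axis of hotplate, either way round above 1.32 rad) and distance of each of beaker, amber_bottle from where it was at the start of the episode below 0.03 m); the robot touches nothing.
It fails at once if a piece of the stack is tipped over (more than 40 degrees) (angle between any of crucible, tin, slide_box, heat_block's own z axis and vertical above 0.7 rad).
It fails at once if a piece of the stack is dropped (falls free faster than 0.6 m/s, about 18 mm) ((linear speed of crucible above 0.6 m/s and contact force between crucible and anything else below 0.02 N) or (linear speed of tin above 0.6 m/s and contact force between tin and anything else below 0.02 N) or (linear speed of slide_box above 0.6 m/s and contact force between slide_box and anything else below 0.02 N) or (linear speed of heat_block above 0.6 m/s and contact force between heat_block and anything else below 0.02 N)).
It fails at once if the beaker or the amber bottle is knocked over or moved away by more than 40 mm (angle between any of beaker, amber_bottle's own z axis and vertical above 0.7 rad or distance of any of beaker, amber_bottle from where it was at the start of the episode above 0.04 m).
It also fails if it takes over 128 s, if anything falls off the work surface, if the arm or the gripper's body presses on something with over 40 N, if the wrist force passes 120 N, or if a joint passes its speed limit or range.

## Robot

A 6-joint arm with a two-finger parallel gripper is mounted at the origin on the work surface. World frame = base frame: x ahead of the robot, y to its left, z up, the work surface at z = 0. Lengths are in mm, angles in degrees, forces in N, time in s.
With the tool pointing down it reaches from about 300 to 825 mm from the base axis. Payload 5.4 kg.
Tool frame: the origin (TCP) lies midway between the tips of the shut fingers; the grasp point (between the pads) lies 19 mm behind it (tcp_to_grasp is the z of the grasp point in the tool frame, in mm); z points along the fingers, x is the direction in which the jaws open and shut, and the axes are right-handed (so a half turn about z gives the same grasp; the last joint's range is limited). The gripper opens to 92 mm and grips with 3 to 60 N. Pads are 20 mm wide; open, the fingers measure 128 mm over their backs; the gripper's body (75 mm by 189 mm) begins 69 mm behind the grasp point.
Start: joints at [53.795, 9.076, 91.501, -0, 79.423, -12.038], TCP at [235.414, 524.582, 214.601] pointing down, gripper open.
Joint ranges: [-166.64, 166.64], [-54.1, 131.32], [10.49, 154.53], [-73.88, 253.88], [9.74, 151.15], [-171.62, 171.62]. Speed limits (degrees/s): [147.25, 147.25, 180, 180, 180, 180].

## Interface

Orientations are given as [roll, pitch, yaw] about the fixed x, y, z axes, in that order (R = Rz(yaw) Ry(pitch) Rx(roll)).
In Python, from plant import sense, read_camera, finish_job, tcp_to_grasp gives the robot as it stands.
- The arm moves only by the tool apply_moves, never from a script. Its argument "plan" is a list of rows, each a list of 7 numbers: the shift along the tool's x, y, z in units of 30 mm (1.0 is 30 mm), then the turn, a rotation vector about the tool's x, y, z in units of 10 degrees (1.0 is 10 degrees), then the opening in per cent of the stroke, from 0 (shut) to 100 (fully open). In form: [[x, y, z, ax, ay, az, claw], ...]. A call has 1 to 5 rows; each row shifts and turns the commanded pose from where the row before left it, along the tool's axes as they then stand; what a row does not reach is not made up. A row lasts 1/8 s, in which the tool goes at most 62.5 mm and 10.7 degrees, less where a joint would pass 70% of its speed; a pose out of reach is approached as far as the arm can. A call is refused whole if a number of a shift passes 1 or a number of a turn 1, either way. A call with a gripper value outside its range is refused whole. The fingers move at their own pace and stop on an object; the grip force is fixed at half the most. Time passes only in rows, so rows that do not move let the fingers close. It gives the time, the measured TCP pose, the force and the opening at its end, in the units of the state.
- sense(): the state, without advancing time (a new reading comes with each control period).
- read_camera(name): name is "scene" or "side" or "wrist"; returns a dict with "img" (420x560x3 uint8, blue, green, red), "range_z" (420x560 float32, mm along the optical axis (not along the pixel's ray), 0 where there is no reading), "K" (3x3 intrinsics, pixels), "k1" (the pictures are not rectified: a ray, as slopes to the right and down, at radius r is drawn at 1 + k1 r^2 times it, then the intrinsics apply), "pose" (4x4, takes a point from camera to world coordinates). Camera axes: x right, y up, looking along -z (the intrinsics and any distortion apply to the point x, -y, -z); pixel columns grow to the right and rows downward; lengths in mm; the calibration is good to about 2 mm. A picture is of the moment at which its call begins.
- finish_job(): hands the job in, once; it reports no verdict.
The state is a dict: "t": time; "qpos": joint angles; "joint_vel": joint speeds; "joint_efforts": joint torques, N m; "ee_pos": TCP position; "tool_rot": TCP orientation; "wrist_force": force on the tool from outside, world axes, zero at the start; "torque": the same for the moment, N m; "gripper_width": opening from 0.0 (shut) to 1.0 (fully open).
Only numpy, scipy, OpenCV 4.12 (cv2) and the standard library are available. Lean on these libraries where they do the work, as an engineer would, in place of code of your own. Each camera call takes 0.05 s, during which the arm holds its last target.

## Working session

There is one attempt and no reset: what is moved stays moved. The work goes in short steps, Python scripts to look and compute and a tool call to move; the robot and the scene stay as the last step left them, time stands still between calls to the robot, and variables do not carry over. Pictures are saved under pics/ and viewed, and the job is handed in when it is done.

Besides the shell and the picture viewer there is one more tool, called by a JSON object that holds its "api" and its "payload". apply_moves: Moves the arm, as the interface text tells. Its arguments: {"type":"object","properties":{"plan":{"type":"array"}},"required":["plan"]}

```bash
mkdir -p pics; ls; cat > h.py <<'E'
import numpy as np, cv2
from plant import sense, read_camera, finish_job, tcp_to_grasp
def snap(n,f):
    c=read_camera(n); cv2.imwrite('pics/'+f,c['img']); np.savez('pics/'+f[:-4]+'.npz',**c); return c
def ray(c,u,v):
    K=c['K'];x=(u-K[0,2])/K[0,0];y=(v-K[1,2])/K[1,1]
    a,b=x,y
    for _ in range(20):
        s=1+float(c['k1'])*(a*a+b*b);a,b=x/s,y/s
    return np.array([a,-b,-1.])
def pt(c,u,v,z=None):
    T=c['pose'];d=ray(c,u,v)
    if z is None:
        r=float(np.asarray(c['range_z'])[int(round(v)),int(round(u))]); p=d*r
        return T[:3,:3]@p+T[:3,3]
    w=T[:3,:3]@d; s=(z-T[2,3])/w[2]; return T[:3,3]+s*w
def cloud(c):
    K=c['K'];H,W=c['range_z'].shape
    u,v=np.meshgrid(np.arange(W),np.arange(H));x=(u-K[0,2])/K[0,0];y=(v-K[1,2])/K[1,1];a,b=x,y
    for _ in range(20):
        s=1+float(c['k1'])*(a*a+b*b);a,b=x/s,y/s
    r=c['range_z'];P=np.stack([a*r,-b*r,-r],-1)
    return P@c['pose'][:3,:3].T+c['pose'][:3,3]
E
python3 - <<'E'
from h import *
s=sense();print(s,tcp_to_grasp)
for n in('scene','side','wrist'):
    c=snap(n,n+'0.png');print(n,c['k1'],c['pose'].round(2).tolist(),c['K'].tolist())
E
```

```text
pics
{'t': 0.0, 'qpos': array([ 5.37956445e+01,  9.11203270e+00,  9.15705058e+01, -1.08595017e-03,
        7.94243851e+01, -1.20373104e+01]), 'joint_vel': array([ 0.00347998, -0.09553698, -0.06282928,  0.02825529,  0.01858665,
       -0.05714001]), 'joint_efforts': array([ 4.12943464e-04, -3.85573018e+01, -3.22107196e+01,  7.01792166e-02,
        3.78289993e-02, -8.97157634e-05]), 'ee_pos': array([235.04725978, 524.08082785, 213.63956732]), 'tool_rot': array([-1.79978745e+02,  1.04795130e-01,  6.58331746e+01]), 'wrist_force': array([-0.04203182,  0.55554997, -0.66770152]), 'torque': array([-0.02335058, -0.00501962,  0.00581844]), 'gripper_width': 0.9988113974113044} -18.700000000000003
scene 0.0031896705618769767 [[0.19, -0.57, 0.8, 1343.22], [0.98, 0.13, -0.14, -120.08], [-0.02, 0.81, 0.58, 641.17], [0.0, 0.0, 0.0, 1.0]] [[420.6527579384594, 0.0, 279.44674034252137], [0.0, 420.6527579384594, 205.73791239060023], [0.0, 0.0, 1.0]]
side -0.06410699243623184 [[0.79, 0.34, -0.51, 92.49], [-0.61, 0.44, -0.66, -581.81], [-0.0, 0.83, 0.55, 575.57], [0.0, 0.0, 0.0, 1.0]] [[401.69369464158046, 0.0, 281.136362645125], [0.0, 401.69369464158046, 198.90282393212], [0.0, 0.0, 1.0]]
wrist -0.08033025431784793 [[0.41, -0.88, -0.24, 167.28], [0.91, 0.39, 0.11, 557.01], [-0.0, -0.27, 0.96, 382.77], [0.0, 0.0, 0.0, 1.0]] [[353.59794177990307, 0.0, 275.48003178899654], [0.0, 353.59794177990307, 209.0420828265009], [0.0, 0.0, 1.0]]
```

View pics/scene0.png

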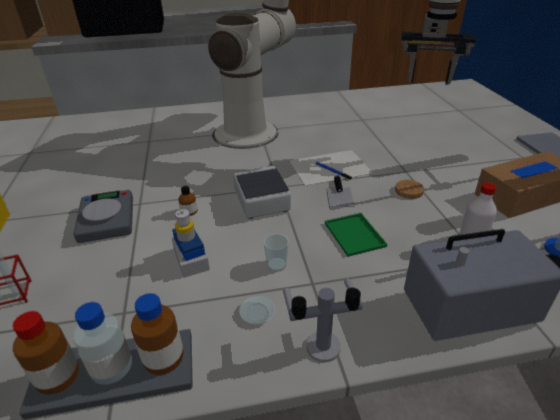

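View pics/side0.png

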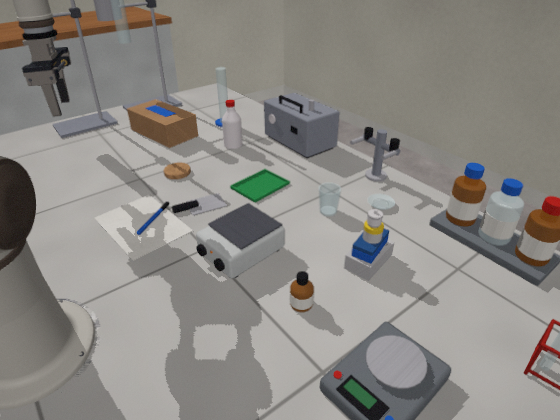

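View pics/wrist0.png

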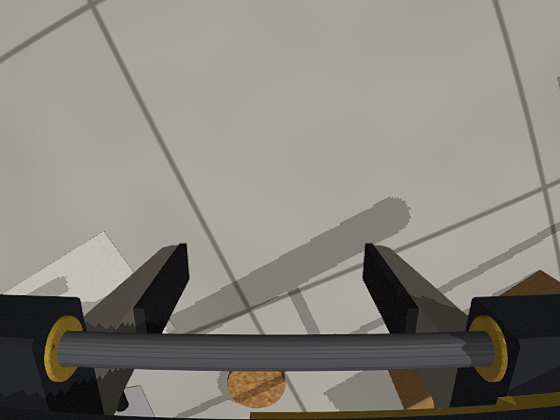

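The scene view shows the balance (103,212), stack (187,240), amber bottle (187,200), hotplate (262,190), beaker (276,252), tray (355,233), and cork pad (409,188). I'll build a top-down height map from both depth images.

```bash
python3 - <<'E'
from h import *
for n in('scene','side'):
    c=dict(np.load(f'pics/{n}0.npz'))
    P=cloud(c).reshape(-1,3); I=c['img'].reshape(-1,3)
    ok=(c['range_z'].ravel()>0)
    x0,y0=150,-450  # map: 1px=1mm... cols y, rows x
    m=ok&(P[:,0]>200)&(P[:,0]<900)&(P[:,1]>-450)&(P[:,1]<450)&(P[:,2]>-20)&(P[:,2]<180)
    P=P[m];I=I[m];o=np.argsort(P[:,2]);P=P[o];I=I[o]
    im=np.zeros((700,900,3),np.uint8)
    for p,i in zip(P,I):
        r=int(900-p[0]);q=int(450-p[1]);im[max(r-1,0):r+2,max(q-1,0):q+2]=i
    im=cv2.resize(im,None,fx=.88,fy=.857);cv2.imwrite(f'pics/top_{n}.png',im)
    z=P[np.abs(P[:,2])<8];print(n,len(z),np.median(z[:,2]),np.percentile(z[:,2],[5,95]))
    c2=c['img'];
s=cv2.imread('pics/scene0.png')
cv2.imwrite('pics/sc_crop.png',cv2.resize(s[160:280,60:260],None,fx=4,fy=4,interpolation=cv2.INTER_CUBIC))
s=cv2.imread('pics/side0.png')
cv2.imwrite('pics/si_crop.png',cv2.resize(s[200:290,320:440],None,fx=6,fy=6,interpolation=cv2.INTER_CUBIC))
E
```

```text
scene 49912 0.34236677805330373 [-1.65968028  2.95772288]
side 65348 1.129762774186588 [-0.92527027  4.13241889]
```

View pics/top_scene.png

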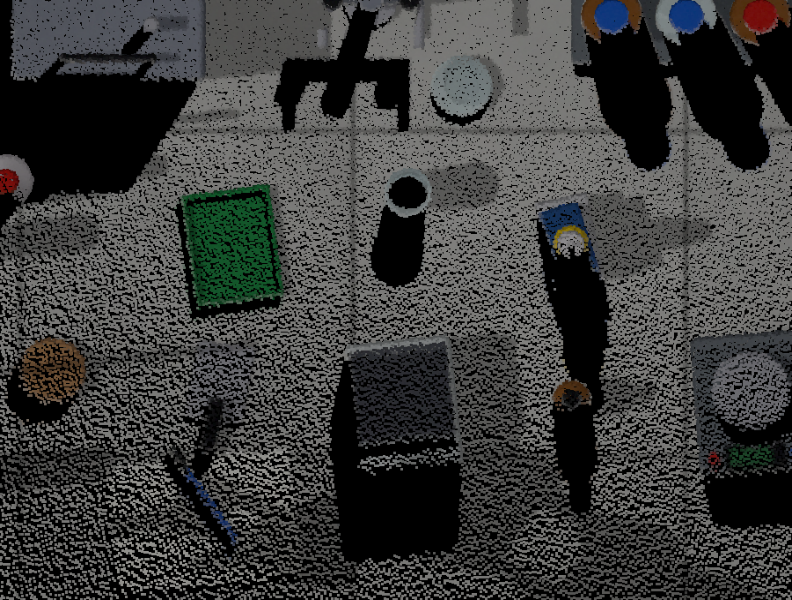

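View pics/sc_crop.png

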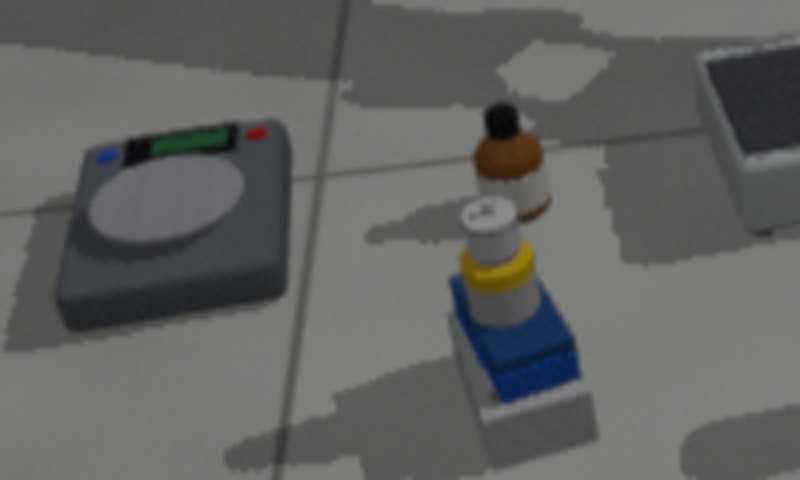

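View pics/si_crop.png

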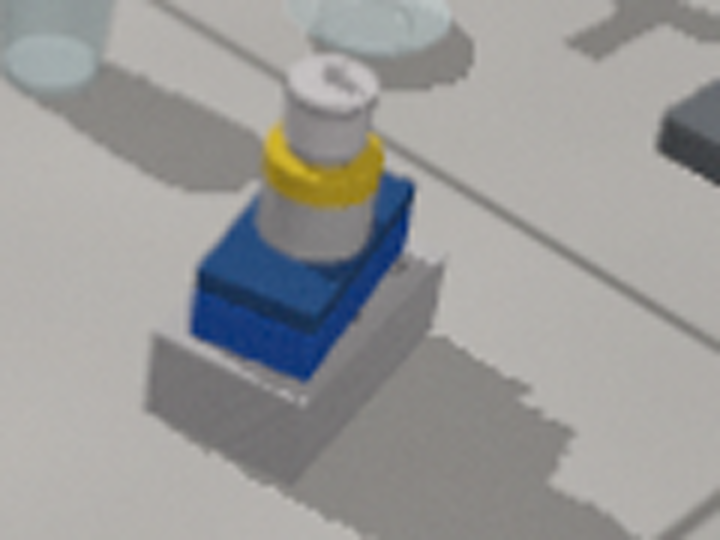

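View pics/top_side.png

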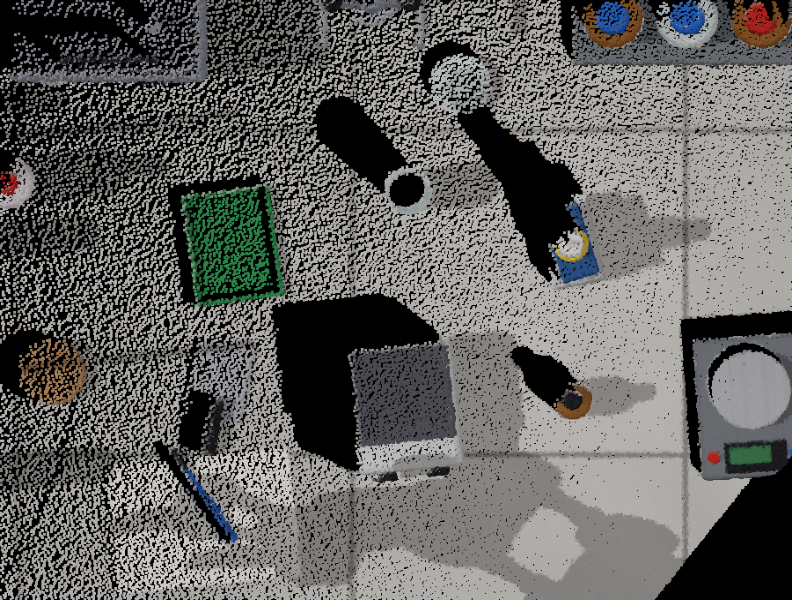

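```bash
cat > fit.py <<'E'
from h import *
def band(c,x,y,r,z0,z1,col=None):
    P=cloud(c).reshape(-1,3);I=c['img'].reshape(-1,3).astype(int)
    m=(c['range_z'].ravel()>0)&(np.hypot(P[:,0]-x,P[:,1]-y)<r)&(P[:,2]>z0)&(P[:,2]<z1)
    if col: m&=col(I)
    return P[m]
def rect(Q):
    (cx,cy),(w,h),a=cv2.minAreaRect(Q[:,:2].astype(np.float32))
    if w<h: w,h,a=h,w,a+90
    return np.round([cx,cy,w,h,a,np.median(Q[:,2])],1)
def circ(Q):
    (cx,cy),r=cv2.minEnclosingCircle(Q[:,:2].astype(np.float32));return np.round([cx,cy,r,np.median(Q[:,2])],1)
E
python3 - <<'E'
from fit import *
blue=lambda I:(I[:,0]>I[:,2]*1.6)&(I[:,0]>I[:,1]*1.3)
green=lambda I:(I[:,1]>I[:,2]*1.6)&(I[:,1]>I[:,0]*1.3)
yel=lambda I:(I[:,2]>I[:,0]*2)&(I[:,1]>I[:,0]*1.5)
dark=lambda I:I.max(1)<110
brown=lambda I:(I[:,2]>I[:,0]*1.3)
Cs={n:dict(np.load(f'pics/{n}0.npz')) for n in('scene','side')}
def rep(nm,f,*a):
    for n,c in Cs.items():
        Q=band(c,*a)
        print(nm,n,len(Q),f(Q) if len(Q)>3 else '')
    Q=np.vstack([band(c,*a) for c in Cs.values()]);print(nm,'both',f(Q))
rep('cork',circ,468,391,60,10,22)
rep('pan',circ,445,-402,60,45,56)
rep('tray',rect,613,186,95,-2,18,green)
rep('plate',rect,439,-8,95,64,78,dark)
rep('cruc',circ,620,-198,25,122,131)
rep('tinlid',circ,620,-198,35,94,105,)
rep('tinY',circ,620,-198,35,80,105,yel)
rep('boxtop',rect,620,-198,65,61,71,blue)
rep('blocktop',rect,620,-198,75,31,41)
rep('blockall',rect,620,-198,75,8,41)
rep('beaker',circ,678,-14,40,60,75)
rep('bottle',circ,436,-201,30,20,50)
E
```

```text
cork scene 378 [465.5 391.   39.9  15.8]
cork side 313 [465.  391.5  39.6  16.1]
cork both [465.5 391.   39.9  15.9]
pan scene 648 [ 443.5 -401.4   46.7   49.9]
pan side 2484 [ 445.4 -404.    45.9   50.3]
pan both [ 443.9 -402.1   47.2   50.3]
tray scene 1568 [612.3 185.7 133.3 100.1   7.8   3.6]
tray side 1013 [613.1 185.4 131.2 102.    8.5   5.9]
tray both [612.3 185.3 133.9 102.    8.5   4.6]
plate scene 1069 [431.5  -8.2 130.8 110.9   6.3  69.9]
plate side 1758 [439.3  -8.3 111.4 110.1  95.8  71.5]
plate both [431.6  -9.  130.8 112.5   6.2  71. ]
cruc scene 106 [ 615.  -198.4   15.2  126.8]
cruc side 128 [ 615.  -198.3   15.1  127.9]
cruc both [ 615.  -198.4   15.2  127.4]
tinlid scene 121 [ 616.1 -199.    19.4   99.6]
tinlid side 142 [ 615.1 -198.3   19.8  100.6]
tinlid both [ 615.5 -198.5   20.1  100.2]
tinY scene 128 [ 617.3 -198.8   18.7   99. ]
tinY side 145 [ 614.8 -199.9   19.3   99.9]
tinY both [ 615.5 -198.9   20.    99.3]
boxtop scene 251 [ 618.7 -196.9   83.6   42.6   18.    66. ]
boxtop side 300 [ 615.4 -197.9   82.2   42.    17.7   66.9]
boxtop both [ 617.4 -197.3   86.2   42.6   18.    66.3]
blocktop scene 291 [ 618.1 -197.7  101.9   58.    12.4   36.1]
blocktop side 369 [ 618.7 -197.7  103.2   59.3   10.7   36.9]
blocktop both [ 618.4 -197.1  102.9   59.5   11.7   36.5]
blockall scene 545 [ 618.5 -197.5  102.7   58.3   12.2   32.4]
blockall side 767 [ 618.1 -196.9  103.6   60.2   12.4   30.4]
blockall both [ 618.1 -196.9  103.6   60.2   12.4   31.1]
beaker scene 200 [674.8 -15.1  28.2  66.1]
beaker side 192 [678.6 -13.1  28.5  66.3]
beaker both [676.1 -12.   29.5  66.3]
bottle scene 197 [ 435.3 -199.8   22.3   37.7]
bottle side 345 [ 432.8 -201.5   22.    38.5]
bottle both [ 434.1 -200.    23.2   38.1]
```

Two-camera fits agree within about 2 mm and match the given sizes. Positions (mm):

| Item | x, y | Yaw |
|---|---|---|
| Stack | (617, -198) | box 18°, block 12° |
| Cork pad | (465, 391) | – |
| Pan | (444, -402) | – |
| Tray | (613, 185.5) | 8° |
| Hotplate | (439, -8) | 6° |

First I turn to yaw 90 (tool x = world y, tool y = world x), then travel to the stack.

{"api": "apply_moves", "payload": {"plan": [[0,0,0,0,0,-0.806,100],[0,0,0,0,0,-0.806,100],[0,0,0,0,0,-0.805,100],[-0.5,0.26,0,0,0,0,80],[-1,0.525,0,0,0,0,70]]}}

```text
t: 0.78
ee_pos: [259.1, 478.7, 214.3]
tool_rot: [-180.0, 0.0, 89.9]
wrist_force: [0.1, 0.6, 0.5]
gripper_width: 0.806
```

{"api": "apply_moves", "payload": {"plan": [[-1,0.525,0,0,0,0,70],[-1,0.525,0,0,0,0,70],[-1,0.525,0,0,0,0,70],[-1,0.525,0,0,0,0,70],[-1,0.525,0,0,0,0,70]]}}

```text
t: 1.4
ee_pos: [338.1, 327.7, 214.4]
tool_rot: [180.0, 0.0, 89.8]
wrist_force: [-0.5, 0.3, -0.0]
gripper_width: 0.7
```

{"api": "apply_moves", "payload": {"plan": [[-1,0.525,0,0,0,0,70],[-1,0.525,0,0,0,0,70],[-1,0.525,0,0,0,0,70],[-1,0.525,0,0,0,0,70],[-1,0.525,0,0,0,0,70]]}}

```text
t: 2.02
ee_pos: [416.6, 177.7, 214.4]
tool_rot: [-180.0, 0.0, 89.8]
wrist_force: [0.5, 0.3, 0.8]
gripper_width: 0.703
```

{"api": "apply_moves", "payload": {"plan": [[-1,0.525,0,0,0,0,70],[-1,0.525,0,0,0,0,70],[-1,0.525,0,0,0,0,70],[-1,0.525,0,0,0,0,70],[-1,0.525,0,0,0,0,70]]}}

```text
t: 2.65
ee_pos: [495.0, 27.8, 214.4]
tool_rot: [-180.0, 0.0, 89.8]
wrist_force: [-0.2, 0.2, -0.8]
gripper_width: 0.7
```

{"api": "apply_moves", "payload": {"plan": [[-1,0.525,0,0,0,0,70],[-1,0.525,0,0,0,0,70],[-1,0.525,0,0,0,0,70],[-1,0.525,0,0,0,0,70],[0,0,0,0,0,0,70]]}}

```text
t: 3.28
ee_pos: [558.0, -92.8, 214.2]
tool_rot: [-180.0, 0.0, 89.7]
wrist_force: [-0.2, -0.1, -0.3]
gripper_width: 0.702
```

{"api": "apply_moves", "payload": {"plan": [[-0.88,0.475,0,0,0,0,65],[-0.88,0.475,0,0,0,0,65],[-0.88,0.475,0,0,0,0,65],[-0.88,0.475,0,0,0,0,65],[0,0,1,0,0,0,65]]}}

```text
t: 3.9
ee_pos: [616.7, -198.2, 187.0]
tool_rot: [179.7, 0.2, 89.8]
wrist_force: [0.1, 0.9, -0.7]
gripper_width: 0.648
```

```bash
python3 - <<'E'
from h import *
s=sense();print(s['ee_pos'],s['tool_rot'])
a=snap('scene','scene1.png')['img'][100:280,120:260];b=snap('side','side1.png')['img'][150:290,310:450]
cv2.imwrite('pics/c1.png',np.hstack([cv2.resize(a,(400,514)),cv2.resize(b,(400,514))]))
snap('wrist','wrist1.png')
E
```

```text
[ 616.69134902 -198.15700729  187.0137994 ] [1.79715152e+02 1.67237411e-01 8.98069769e+01]
```

View pics/c1.png

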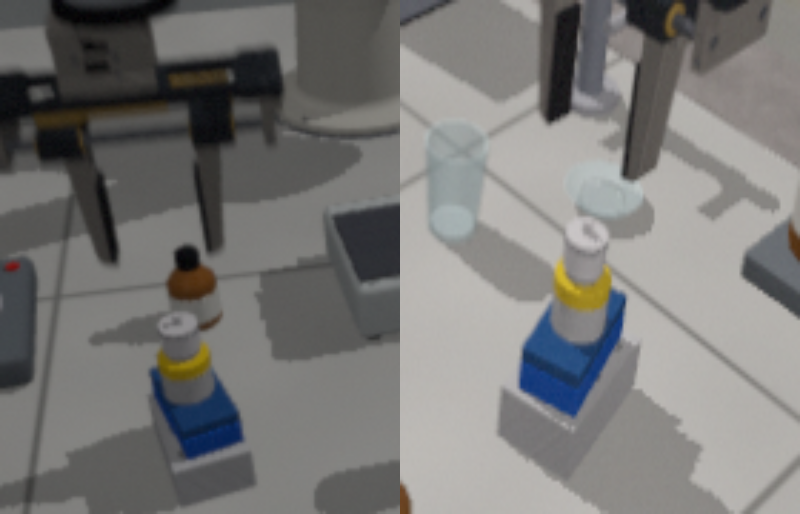

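View pics/wrist1.png

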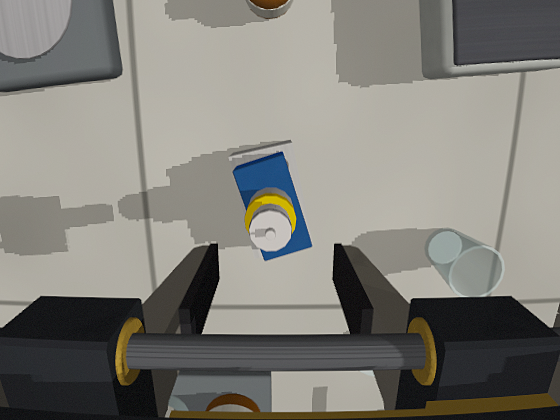

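```bash
python3 - <<'E'
from fit import *
c=dict(np.load('pics/wrist1.npz'))
print(c['pose'].round(3)); s=sense();print(s['ee_pos'],s['tool_rot'])
print(circ(band(c,615,-198,22,122,131)),circ(band(c,615,-198,35,96,104)))
yel=lambda I:(I[:,2]>I[:,0]*2)&(I[:,1]>I[:,0]*1.5)
blue=lambda I:(I[:,0]>I[:,2]*1.6)&(I[:,0]>I[:,1]*1.3)
print(rect(band(c,615,-198,70,60,72,blue)))
for n in('scene','side'):
    c=dict(np.load(f'pics/{n}1.npz'));Q=band(c,615,-198,25,122,131);print(n,circ(Q) if len(Q)>5 else 0)
    # finger tips
    Q=band(c,615,-198,80,180,200);print(Q.min(0),Q.max(0))
E
```

```text
[[ 1.00000e-03 -9.65000e-01 -2.62000e-01  5.39101e+02]
 [ 1.00000e+00  1.00000e-03 -2.00000e-03 -1.93531e+02]
 [ 3.00000e-03 -2.62000e-01  9.65000e-01  3.50274e+02]
 [ 0.00000e+00  0.00000e+00  0.00000e+00  1.00000e+00]]
[ 613.41401196 -194.80249272  182.7020439 ] [-1.79751984e+02 -1.44148795e-01  8.99426213e+01]
[ 615.2 -196.8   14.6  125.9] [ 616.1 -197.1   19.4   98.9]
[ 617.  -194.8   83.6   43.6   17.9   64.9]
scene [ 614.6 -198.9   15.1  127. ]
[ 606.02679919 -240.96087648  186.9770254 ] [ 627.85619642 -156.0656539   199.89351038]
side [ 615.4 -197.9   14.7  128.2]
[ 602.71235204 -239.26573322  180.52648012] [ 625.84332189 -153.64620793  199.99505218]
```

{"api": "apply_moves", "payload": {"plan": [[0,0,0,0,0,0,65],[0,0,0,0,0,0,65]]}}

```text
t: 4.3
ee_pos: [615.7, -195.9, 186.2]
tool_rot: [179.9, 0.1, 90.0]
wrist_force: [-0.5, 0.5, -0.2]
gripper_width: 0.648
```

{"api": "apply_moves", "payload": {"plan": [[0,0,0,0,0,0,65],[0,0,0,0,0,0,65]]}}

```text
t: 4.55
ee_pos: [615.4, -195.9, 185.0]
tool_rot: [180.0, 0.0, 90.0]
wrist_force: [-0.9, -0.0, -1.2]
gripper_width: 0.65
```

{"api": "apply_moves", "payload": {"plan": [[-0.06,0,0.8,0,0,0,65],[0,0,0.8,0,0,0,65],[0,0,0.7,0,0,0,65],[0,0,0.4,0,0,0,65],[0,0,0,0,0,0,65]]}}

```text
t: 5.18
ee_pos: [614.7, -197.5, 102.6]
tool_rot: [-179.9, -0.1, 90.0]
wrist_force: [0.1, -0.8, 0.3]
gripper_width: 0.651
```

{"api": "apply_moves", "payload": {"plan": [[0,0,0,0,0,0,50],[0,0,0,0,0,0,40],[0,0,0,0,0,0,30],[0,0,0,0,0,0,20],[0,0,0,0,0,0,10]]}}

```text
t: 5.8
ee_pos: [615.5, -198.0, 104.1]
tool_rot: [180.0, 0.0, 90.0]
wrist_force: [0.1, -1.0, 2.8]
gripper_width: 0.305
```

{"api": "apply_moves", "payload": {"plan": [[0,0,0,0,0,0,5],[0,0,-0.3,0,0,0,5],[0,0,-0.6,0,0,0,5],[0,0,-0.8,0,0,0,5],[0,0,-0.8,0,0,0,5]]}}

```text
t: 6.42
ee_pos: [615.4, -197.9, 180.6]
tool_rot: [180.0, 0.0, 90.0]
wrist_force: [0.2, -0.4, -1.1]
gripper_width: 0.305
```

```bash
python3 - <<'E'
from h import *
a=snap('scene','scene2.png')['img'][100:280,120:260];b=snap('side','side2.png')['img'][150:290,310:450]
cv2.imwrite('pics/c2.png',np.hstack([cv2.resize(a,(400,514)),cv2.resize(b,(400,514))]))
E
```

```text
(no output)
```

View pics/c2.png

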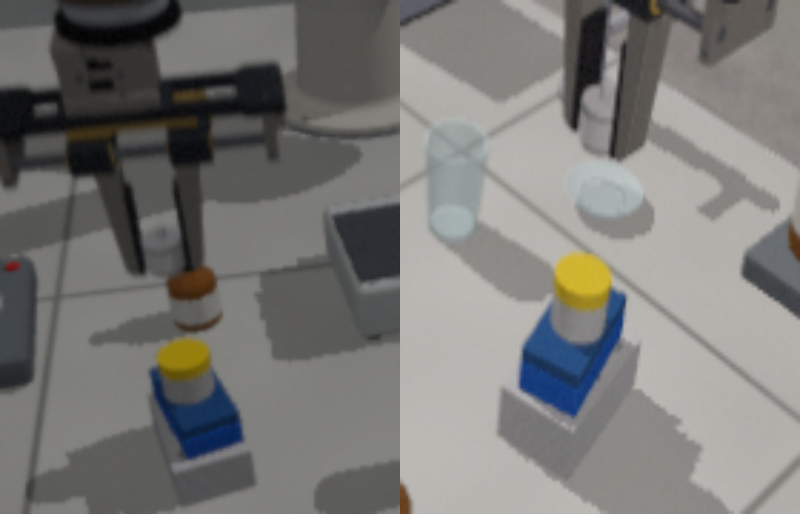

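{"api": "apply_moves", "payload": {"plan": [[0.4,-0.102,0,0,0,0,5],[0.7,-0.178,0,0,0,0,5],[0.95,-0.242,0,0,0,0,5],[0.95,-0.242,0,0,0,0,5],[0.95,-0.242,0,0,0,0,5]]}}

```text
t: 7.15
ee_pos: [583.5, -76.6, 177.3]
tool_rot: [-179.9, -0.1, 90.1]
wrist_force: [0.2, -0.9, -0.6]
gripper_width: 0.305
```

{"api": "apply_moves", "payload": {"plan": [[0.95,-0.242,0,0,0,0,5],[0.95,-0.242,0,0,0,0,5],[0.95,-0.242,0,0,0,0,5],[0.95,-0.242,0,0,0,0,5],[0.95,-0.242,0,0,0,0,5]]}}

```text
t: 7.78
ee_pos: [546.8, 65.5, 177.4]
tool_rot: [-179.9, -0.0, 90.1]
wrist_force: [-0.6, -0.3, 0.3]
gripper_width: 0.304
```

{"api": "apply_moves", "payload": {"plan": [[0.95,-0.242,0,0,0,0,5],[0.95,-0.242,0,0,0,0,5],[0.95,-0.242,0,0,0,0,5],[0.95,-0.242,0,0,0,0,5],[0.95,-0.242,0,0,0,0,5]]}}

```text
t: 8.4
ee_pos: [510.2, 207.5, 177.4]
tool_rot: [-179.9, 0.0, 90.1]
wrist_force: [1.4, 0.0, -0.7]
gripper_width: 0.301
```

{"api": "apply_moves", "payload": {"plan": [[0.95,-0.242,0,0,0,0,5],[0.95,-0.242,0,0,0,0,5],[0.95,-0.242,0,0,0,0,5],[0.95,-0.242,0,0,0,0,5],[0.95,-0.242,0,0,0,0,5]]}}

```text
t: 9.02
ee_pos: [473.7, 349.5, 177.4]
tool_rot: [-179.9, 0.0, 90.1]
wrist_force: [-0.4, 0.3, -0.6]
gripper_width: 0.305
```

{"api": "apply_moves", "payload": {"plan": [[0.95,-0.242,0,0,0,0,5],[0.48,-0.122,0,0,0,0,5],[0,0,0,0,0,0,5],[0,0,0,0,0,0,5]]}}

```text
t: 9.52
ee_pos: [465.2, 390.3, 178.3]
tool_rot: [-180.0, 0.0, 90.0]
wrist_force: [0.4, -0.3, -0.7]
gripper_width: 0.305
```

{"api": "apply_moves", "payload": {"plan": [[0,0.0,0.7,0,0,0,5],[0,0,1,0,0,0,5],[0,0,1,0,0,0,5],[0,0,1,0,0,0,5],[0,0,0.8,0,0,0,5]]}}

```text
t: 10.15
ee_pos: [465.3, 389.7, 42.3]
tool_rot: [-179.9, 0.0, 89.9]
wrist_force: [0.8, 0.2, 0.2]
gripper_width: 0.305
```

{"api": "apply_moves", "payload": {"plan": [[0.02,0,0.4,0,0,0,5],[0,0,0.15,0,0,0,5],[0,0,0,0,0,0,5],[0,0,0,0,0,0,5]]}}

```text
t: 10.65
ee_pos: [466.0, 392.1, 28.2]
tool_rot: [179.9, -0.1, 90.0]
wrist_force: [0.4, 0.5, -0.7]
gripper_width: 0.306
```

{"api": "apply_moves", "payload": {"plan": [[0,0,0.1,0,0,0,5],[0,0,0.05,0,0,0,5],[0,0,0.05,0,0,0,5],[0,0,0,0,0,0,5]]}}

```text
t: 11.15
ee_pos: [465.1, 391.6, 20.9]
tool_rot: [-180.0, 0.0, 90.0]
wrist_force: [-0.4, -0.5, -0.1]
gripper_width: 0.302
```

{"api": "apply_moves", "payload": {"plan": [[0,0,0.04,0,0,0,5],[0,0,0,0,0,0,5]]}}

```text
t: 11.4
ee_pos: [465.4, 391.8, 20.2]
tool_rot: [180.0, -0.0, 90.0]
wrist_force: [-0.1, -0.0, 1.6]
gripper_width: 0.301
```

{"api": "apply_moves", "payload": {"plan": [[0,0,0.03,0,0,0,5],[0,0,0,0,0,0,5]]}}

```text
t: 11.65
ee_pos: [465.4, 391.8, 20.1]
tool_rot: [180.0, 0.0, 90.0]
wrist_force: [-4.2, -1.8, 8.6]
gripper_width: 0.302
```

```bash
python3 - <<'E'
from h import *
s=sense();print(s['ee_pos'],s['wrist_force'])
b=snap('side','side3.png')['img'][130:200,130:230]
cv2.imwrite('pics/c3.png',cv2.resize(b,(700,490),interpolation=2))
E
```

```text
[465.44638071 391.78143856  20.11792018] [-4.19888356 -1.7686165   8.59077152]
```

View pics/c3.png

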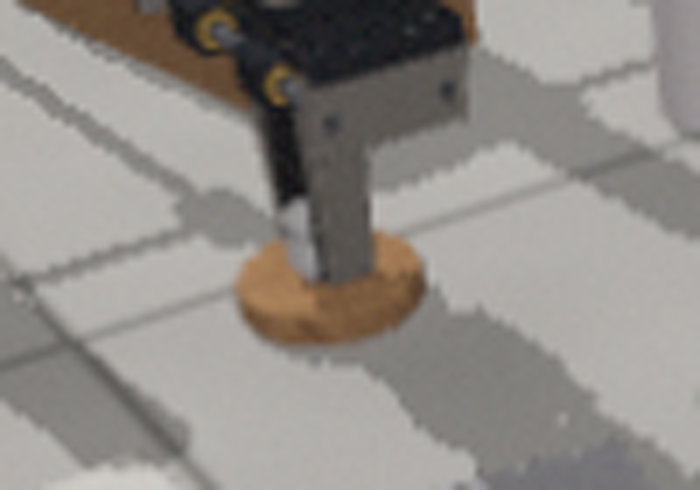

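Contact at 8.6 N, so the crucible is on the cork. Releasing.

{"api": "apply_moves", "payload": {"plan": [[0,0,-0.02,0,0,0,32],[0,0,0,0,0,0,38],[0,0,0,0,0,0,50],[0,0,0,0,0,0,65],[0,0,0,0,0,0,70]]}}

```text
t: 12.32
ee_pos: [465.2, 391.7, 19.5]
tool_rot: [-180.0, 0.0, 90.0]
wrist_force: [0.1, 0.1, -0.2]
gripper_width: 0.682
```

{"api": "apply_moves", "payload": {"plan": [[0,0,-0.4,0,0,0,70],[0,0,-0.8,0,0,0,70],[0,0,-1,0,0,0,70],[-0.5,0,-1,0,0,0,70],[-1,0.253,-1,0,0,0,70]]}}

```text
t: 12.95
ee_pos: [472.7, 347.0, 147.6]
tool_rot: [179.9, -0.0, 90.1]
wrist_force: [0.6, -1.1, 0.1]
gripper_width: 0.703
```

```bash
python3 - <<'E'
from fit import *
c=snap('side','side4.png');b=c['img'][130:200,130:230]
print(circ(band(c,465,391,25,37,48)))
cv2.imwrite('pics/c4.png',cv2.resize(b,(700,490),interpolation=2))
E
```

```text
[463.8 389.8  16.3  43. ]
```

View pics/c4.png

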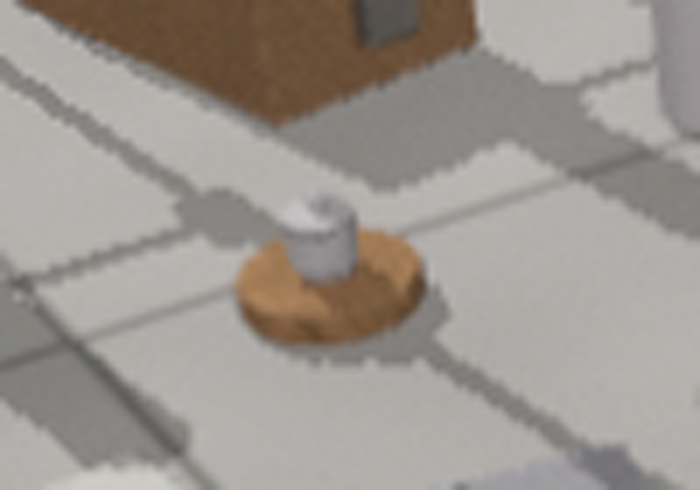

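Crucible stands upright in the middle of the cork. Back to the stack for the tin.

{"api": "apply_moves", "payload": {"plan": [[-1,0.262,0,0,0,0,75],[-1,0.262,0,0,0,0,75],[-1,0.262,0,0,0,0,75],[-1,0.262,0,0,0,0,75],[-1,0.262,0,0,0,0,75]]}}

```text
t: 13.62
ee_pos: [512.5, 195.9, 146.3]
tool_rot: [179.9, -0.0, 90.0]
wrist_force: [0.3, -1.4, 0.3]
gripper_width: 0.748
```

{"api": "apply_moves", "payload": {"plan": [[-1,0.262,0,0,0,0,75],[-1,0.262,0,0,0,0,75],[-1,0.262,0,0,0,0,75],[-1,0.262,0,0,0,0,75],[-1,0.262,0,0,0,0,75]]}}

```text
t: 14.25
ee_pos: [551.9, 45.8, 146.3]
tool_rot: [179.9, 0.0, 90.0]
wrist_force: [0.7, 0.1, -0.7]
gripper_width: 0.75
```

{"api": "apply_moves", "payload": {"plan": [[-1,0.262,0,0,0,0,75],[-1,0.262,0,0,0,0,75],[-1,0.262,0,0,0,0,75],[-1,0.262,0,0,0,0,75],[-1,0.262,0,0,0,0,75]]}}

```text
t: 14.88
ee_pos: [591.2, -104.2, 146.2]
tool_rot: [179.9, 0.0, 90.0]
wrist_force: [0.0, 0.2, -0.7]
gripper_width: 0.753
```

{"api": "apply_moves", "payload": {"plan": [[-1,0.262,0,0,0,0,75],[-1,0.262,0,0,0,0,75],[-0.7,0.183,0,0,0,0,75],[-0.47,0.123,0,0,0,0,75],[0,0,0,0,0,0,75]]}}

```text
t: 15.5
ee_pos: [615.8, -198.8, 145.6]
tool_rot: [180.0, -0.0, 90.0]
wrist_force: [-0.1, 0.1, -0.1]
gripper_width: 0.75
```

{"api": "apply_moves", "payload": {"plan": [[0,0,0,0,0,0,75],[0,0,0,0,0,0,75]]}}

```text
t: 15.75
ee_pos: [615.6, -197.5, 145.6]
tool_rot: [-180.0, -0.0, 90.1]
wrist_force: [0.2, 0.4, 0.3]
gripper_width: 0.75
```

```bash
python3 - <<'E'
from fit import *
for n in('scene','side'):
    c=snap(n,n+'5.png')
    print(n,circ(band(c,615,-198,25,94,103)))
s=sense();print(s['ee_pos'])
E
```

```text
scene [ 615.7 -199.1   20.9   99.9]
side [ 615.2 -197.9   20.6  101.1]
[ 615.62131074 -197.70851687  145.6544394 ]
```

{"api": "apply_moves", "payload": {"plan": [[-0.02,0,0.7,0,0,0,75],[0,0,0.8,0,0,0,75],[0,0,0.65,0,0,0,75],[0,0,0.33,0,0,0,75],[0,0,0,0,0,0,75]]}}

```text
t: 16.48
ee_pos: [615.1, -198.7, 70.2]
tool_rot: [-179.9, -0.0, 90.0]
wrist_force: [0.5, 0.1, 0.5]
gripper_width: 0.748
```

{"api": "apply_moves", "payload": {"plan": [[0,0,0,0,0,0,60],[0,0,0,0,0,0,50],[0,0,0,0,0,0,40],[0,0,0,0,0,0,30],[0,0,0,0,0,0,15]]}}

```text
t: 17.1
ee_pos: [616.0, -199.1, 71.8]
tool_rot: [180.0, 0.0, 90.0]
wrist_force: [-0.6, 0.2, 3.3]
gripper_width: 0.412
```

{"api": "apply_moves", "payload": {"plan": [[0,0,0,0,0,0,10],[0,0,-0.3,0,0,0,10],[0,0,-0.6,0,0,0,10],[0,0,-0.8,0,0,0,10],[0,0,-0.8,0,0,0,10]]}}

```text
t: 17.73
ee_pos: [615.8, -199.1, 148.1]
tool_rot: [180.0, 0.0, 90.0]
wrist_force: [0.4, 0.1, -0.2]
gripper_width: 0.412
```

```bash
python3 - <<'E'
from h import *
a=snap('scene','scene6.png')['img'][100:280,120:260];b=snap('side','side6.png')['img'][150:290,310:450]
cv2.imwrite('pics/c6.png',np.hstack([cv2.resize(a,(400,514)),cv2.resize(b,(400,514))]))
print(sense()['ee_pos'])
E
```

```text
[ 617.86676244 -200.17538623  150.88126931]
```

View pics/c6.png

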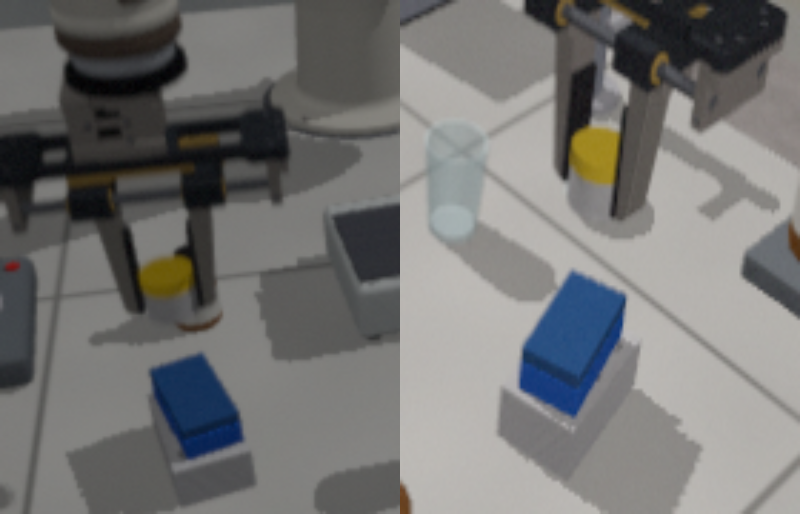

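{"api": "apply_moves", "payload": {"plan": [[-0.45,-0.38,0,0,0,0,10],[-0.8,-0.67,0,0,0,0,10],[-0.95,-0.8,0,0,0,0,10],[-0.95,-0.8,0,0,0,0,10],[-0.95,-0.8,0,0,0,0,10]]}}

```text
t: 18.45
ee_pos: [509.6, -322.9, 144.5]
tool_rot: [-179.9, -0.1, 90.0]
wrist_force: [0.6, -0.0, -1.5]
gripper_width: 0.412
```

{"api": "apply_moves", "payload": {"plan": [[-0.95,-0.8,0,0,0,0,10],[-0.95,-0.8,0,0,0,0,10],[-0.78,-0.66,0,0,0,0,10],[0,0,0.4,0,0,0,10],[0,0,0,0,0,0,10]]}}

```text
t: 19.08
ee_pos: [443.1, -400.8, 131.6]
tool_rot: [-179.8, -0.2, 90.0]
wrist_force: [-0.3, 0.1, 0.7]
gripper_width: 0.412
```

{"api": "apply_moves", "payload": {"plan": [[0,0,0.7,0,0,0,10],[0,0,0.7,0,0,0,10],[0,0,0.5,0,0,0,10],[0,0,0.2,0,0,0,10],[0,0,0,0,0,0,10]]}}

```text
t: 19.7
ee_pos: [444.5, -402.2, 71.1]
tool_rot: [-180.0, -0.0, 90.0]
wrist_force: [0.3, -0.2, -0.4]
gripper_width: 0.408
```

{"api": "apply_moves", "payload": {"plan": [[0,0,0.25,0,0,0,10],[0,0,0.1,0,0,0,10],[0,0,0.05,0,0,0,10],[0,0,0,0,0,0,10],[0,0,0,0,0,0,10]]}}

```text
t: 20.32
ee_pos: [444.5, -402.5, 59.4]
tool_rot: [180.0, 0.0, 90.0]
wrist_force: [-0.6, -0.7, -0.7]
gripper_width: 0.417
```

{"api": "apply_moves", "payload": {"plan": [[0,0,0.04,0,0,0,10],[0,0,0.03,0,0,0,10],[0,0,0,0,0,0,10]]}}

```text
t: 20.7
ee_pos: [444.3, -402.3, 57.0]
tool_rot: [-180.0, -0.0, 90.0]
wrist_force: [0.9, 0.5, 0.1]
gripper_width: 0.416
```

{"api": "apply_moves", "payload": {"plan": [[0,0,0.03,0,0,0,10],[0,0,0,0,0,0,10]]}}

```text
t: 20.95
ee_pos: [444.3, -402.4, 56.1]
tool_rot: [-180.0, -0.0, 90.0]
wrist_force: [-0.5, -0.2, 0.3]
gripper_width: 0.413
```

{"api": "apply_moves", "payload": {"plan": [[0,0,0.03,0,0,0,10],[0,0,0,0,0,0,10]]}}

```text
t: 21.2
ee_pos: [444.4, -402.5, 55.8]
tool_rot: [-180.0, 0.0, 90.0]
wrist_force: [-1.7, 2.1, 4.5]
gripper_width: 0.416
```

{"api": "apply_moves", "payload": {"plan": [[0,0,0,0,0,0,43],[0,0,0,0,0,0,48],[0,0,0,0,0,0,58],[0,0,0,0,0,0,70],[0,0,0,0,0,0,75]]}}

```text
t: 21.82
ee_pos: [444.3, -402.4, 55.2]
tool_rot: [-180.0, -0.0, 90.0]
wrist_force: [-1.0, -0.1, 0.6]
gripper_width: 0.743
```

{"api": "apply_moves", "payload": {"plan": [[0,0,-0.4,0,0,0,75],[0,0,-0.8,0,0,0,75],[0,0,-0.9,0,0,0,75],[0.6,0.5,0,0,0,0,75],[1,0.84,0,0,0,0,75]]}}

```text
t: 22.45
ee_pos: [485.0, -355.2, 120.0]
tool_rot: [179.9, 0.1, 89.9]
wrist_force: [0.4, -0.3, 0.2]
gripper_width: 0.751
```

```bash
python3 - <<'E'
from fit import *
blue=lambda I:(I[:,0]>I[:,2]*1.6)&(I[:,0]>I[:,1]*1.3)
yel=lambda I:(I[:,2]>I[:,0]*2)&(I[:,1]>I[:,0]*1.5)
C=[snap('scene','scene7.png'),snap('side','side7.png')]
for c in C:
    print('tin',circ(band(c,444,-402,28,78,90,yel)),'box',rect(band(c,617,-198,65,61,71,blue)),'block',rect(band(c,618,-198,75,31,41)))
cv2.imwrite('pics/c7.png',np.hstack([cv2.resize(C[0]['img'][160:280,60:220],(400,300)),cv2.resize(C[1]['img'][180:405,290:470],(360,450))[:300]]))
cv2.imwrite('pics/c7.png',cv2.resize(C[1]['img'][200:410,300:480],(600,700))[:600])
E
```

```text
tin [ 444.7 -402.    19.5   83.6] box [ 618.3 -197.2   82.7   42.3   17.6   66. ] block [ 618.1 -197.8  103.    57.8   12.5   36.2]
tin [ 444.7 -402.5   19.9   84.3] box [ 592.6 -201.7   36.8   35.6   17.3   67.1] block [ 618.  -197.1  102.9   56.     9.3   36.7]
```

View pics/c7.png

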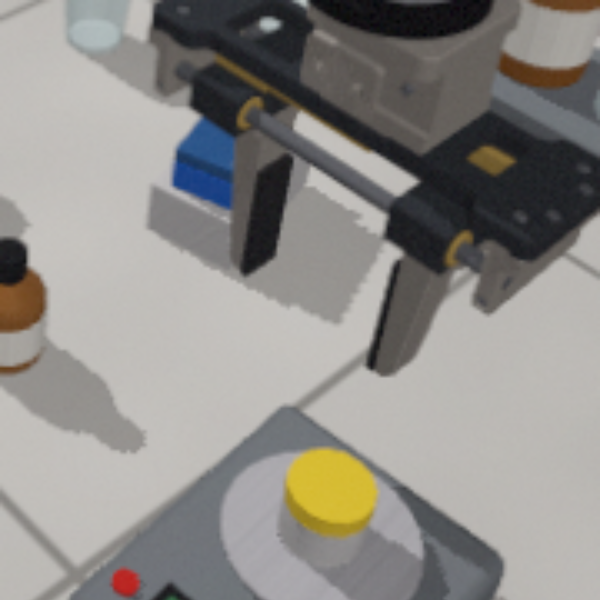

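{"api": "apply_moves", "payload": {"plan": [[0.9,0.76,0,0,0,0,80],[0.9,0.76,0,0,0,0,80],[0.9,0.76,0,0,0,0,80],[0.9,0.76,0,0,0,0,80],[0.9,0.76,0,0,0,0,80]]}}

```text
t: 23.18
ee_pos: [599.2, -219.3, 119.1]
tool_rot: [180.0, 0.0, 90.0]
wrist_force: [-0.7, -0.6, -0.0]
gripper_width: 0.798
```

{"api": "apply_moves", "payload": {"plan": [[0.73,0.61,0,0,0,0,80],[0,0,0,0,0,-0.9,80],[0,0,0,0,0,-0.9,80],[0,0,0,0,0,0,80],[0,0,0,0,0,0,80]]}}

```text
t: 23.8
ee_pos: [616.8, -198.0, 118.7]
tool_rot: [180.0, 0.0, 107.8]
wrist_force: [-0.1, -0.1, 1.3]
gripper_width: 0.804
```

```bash
python3 - <<'E'
from fit import *
blue=lambda I:(I[:,0]>I[:,2]*1.6)&(I[:,0]>I[:,1]*1.3)
c=snap('side','side8.png');print(rect(band(c,617,-198,65,61,71,blue)))
w=snap('wrist','wrist8.png');print(rect(band(w,617,-198,65,61,71,blue)))
print(sense()['ee_pos'],sense()['tool_rot'])
E
```

```text
[ 616.3 -197.6   84.1   42.5   17.5   67.1]
[ 617.  -194.9   83.7   43.7   17.8   64.9]
[ 616.76386986 -197.83514126  118.50397801] [1.79995562e+02 1.09164972e-02 1.07893228e+02]
```

View pics/wrist8.png

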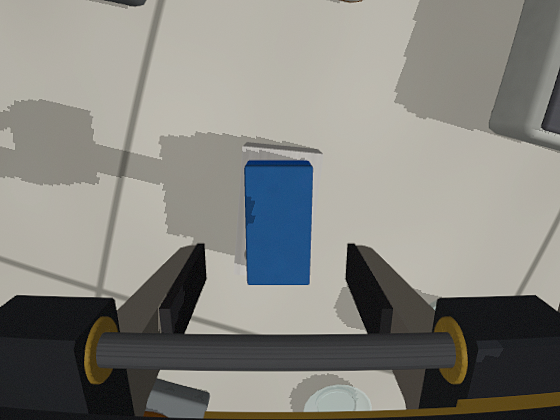

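Wrist view: the box (246–312 px) is centred between the fingers (204–347) and aligned with them. Descending and gripping.

{"api": "apply_moves", "payload": {"plan": [[0,0,0.7,0,0,0,80],[0,0,0.8,0,0,0,80],[0,0,0.65,0,0,0,80],[0,0,0.37,0,0,0,80],[0,0,0,0,0,0,80]]}}

```text
t: 24.52
ee_pos: [616.1, -197.2, 41.4]
tool_rot: [-179.9, -0.1, 108.0]
wrist_force: [0.1, -0.7, -0.6]
gripper_width: 0.8
```

{"api": "apply_moves", "payload": {"plan": [[0,0,0,0,0,0,65],[0,0,0,0,0,0,55],[0,0,0,0,0,0,45],[0,0,0,0,0,0,30],[0,0,0,0,0,0,20]]}}

```text
t: 25.15
ee_pos: [617.2, -197.6, 43.4]
tool_rot: [180.0, 0.0, 108.0]
wrist_force: [-0.6, 1.1, 4.1]
gripper_width: 0.476
```

{"api": "apply_moves", "payload": {"plan": [[0,0,0,0,0,0,15],[0,0,-0.3,0,0,0,15],[0,0,-0.6,0,0,0,15],[0,0,-0.8,0,0,0,15],[0,0,-0.8,0,0,0,15]]}}

```text
t: 25.78
ee_pos: [617.0, -197.7, 119.5]
tool_rot: [180.0, 0.0, 108.0]
wrist_force: [-0.8, -0.5, -0.9]
gripper_width: 0.473
```

```bash
python3 - <<'E'
from fit import *
a=snap('scene','scene9.png')['img'][100:280,120:260];b=snap('side','side9.png')['img'][150:290,310:450]
cv2.imwrite('pics/c9.png',np.hstack([cv2.resize(a,(400,514)),cv2.resize(b,(400,514))]))
E
```

```text
(no output)
```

View pics/c9.png

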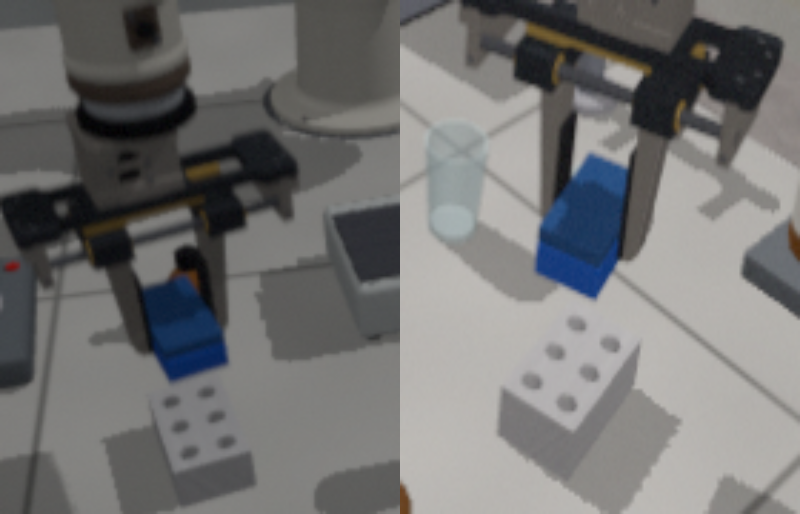

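{"api": "apply_moves", "payload": {"plan": [[0,0,0,0,0,0.5,15],[0,0,0,0,0,0.5,15],[0.5,0.065,0,0,0,0,15],[0.8,0.103,0,0,0,0,15],[0.95,0.123,0,0,0,0,15]]}}

```text
t: 26.5
ee_pos: [615.8, -127.2, 117.4]
tool_rot: [-180.0, -0.0, 98.1]
wrist_force: [0.1, 0.2, -1.3]
gripper_width: 0.477
```

{"api": "apply_moves", "payload": {"plan": [[0.95,0.123,0,0,0,0,15],[0.95,0.123,0,0,0,0,15],[0.95,0.123,0,0,0,0,15],[0.95,0.123,0,0,0,0,15],[0.95,0.123,0,0,0,0,15]]}}

```text
t: 27.12
ee_pos: [613.8, 17.1, 117.6]
tool_rot: [-180.0, -0.0, 98.1]
wrist_force: [0.0, -0.6, -1.7]
gripper_width: 0.473
```

{"api": "apply_moves", "payload": {"plan": [[0.95,0.123,0,0,0,0,15],[0.95,0.123,0,0,0,0,15],[0.95,0.123,0,0,0,0,15],[0.95,0.123,0,0,0,0,15],[0.95,0.123,0,0,0,0,15]]}}

```text
t: 27.75
ee_pos: [611.8, 160.6, 117.6]
tool_rot: [-180.0, -0.0, 98.1]
wrist_force: [-0.3, -0.8, -1.6]
gripper_width: 0.474
```

{"api": "apply_moves", "payload": {"plan": [[0.6,0.078,0,0,0,0,15],[0.32,0.041,0,0,0,0,15],[0,0,0,0,0,0,15],[0,0,0,0,0,0,15],[0,0,0,0,0,0,15]]}}

```text
t: 28.38
ee_pos: [612.8, 184.9, 117.7]
tool_rot: [-180.0, 0.0, 97.9]
wrist_force: [0.1, 1.3, -0.5]
gripper_width: 0.476
```

```bash
python3 - <<'E'
from fit import *
blue=lambda I:(I[:,0]>I[:,2]*1.6)&(I[:,0]>I[:,1]*1.3)
green=lambda I:(I[:,1]>I[:,2]*1.6)&(I[:,1]>I[:,0]*1.3)
s=sense();print(s['ee_pos'],s['tool_rot'])
a=snap('scene','scene10.png');b=snap('side','side10.png');w=snap('wrist','wrist10.png')
for c in(a,b,w): 
    Q=band(c,613,186,70,130,150,blue);print(rect(Q) if len(Q)>10 else 0)
cv2.imwrite('pics/c10.png',np.hstack([cv2.resize(a['img'][130:290,280:440],(400,400)),cv2.resize(b['img'][90:230,200:340],(400,400))]))
E
```

```text
[612.77674773 184.930379   117.69763747] [-1.79994673e+02  9.46146846e-03  9.79446631e+01]
[616.9 179.1  81.7  58.9  15.4 140.2]
[611.9 181.3  89.   59.6 176.6 140.7]
[606.9 186.   71.6  45.8   8.1 139.2]
```

View pics/c10.png

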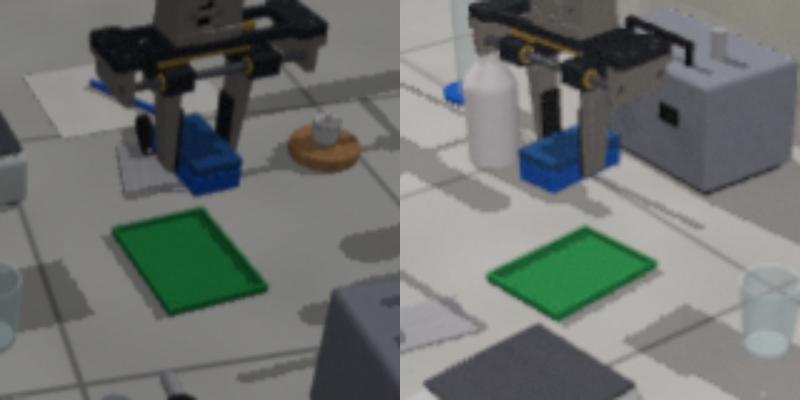

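View pics/wrist10.png

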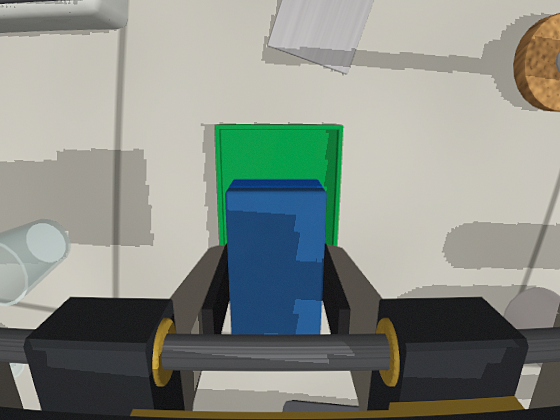

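```bash
python3 - <<'E'
from fit import *
green=lambda I:(I[:,1]>I[:,2]*1.6)&(I[:,1]>I[:,0]*1.3)
for n in('wrist','scene','side'):
    c=dict(np.load(f'pics/{n}10.npz'));print(n,rect(band(c,613,186,95,-4,18,green)))
E
```

```text
wrist [598.2 186.5 101.3  99.5   7.8   2.2]
scene [613.4 185.9 132.7 102.    7.8   3.6]
side [613.6 185.6 131.4 100.9   7.9   5.9]
```

{"api": "apply_moves", "payload": {"plan": [[0.02,0.02,0.6,0,0,0,15],[0,0,0.9,0,0,0,15],[0,0,0.9,0,0,0,15],[0,0,0.6,0,0,0,15],[0,0,0.2,0,0,0,15]]}}

```text
t: 29.15
ee_pos: [612.0, 186.3, 19.7]
tool_rot: [-179.8, -0.0, 98.0]
wrist_force: [0.4, -0.1, -0.4]
gripper_width: 0.474
```

{"api": "apply_moves", "payload": {"plan": [[0,0,0.1,0,0,0,15],[0,0,0.08,0,0,0,15],[0,0,0,0,0,0,15],[0,0,0,0,0,0,15]]}}

```text
t: 29.65
ee_pos: [613.5, 186.5, 16.9]
tool_rot: [179.9, 0.0, 98.0]
wrist_force: [-0.6, -0.3, -1.0]
gripper_width: 0.476
```

{"api": "apply_moves", "payload": {"plan": [[0,0,0.08,0,0,0,15],[0,0,0.05,0,0,0,15],[0,0,0.03,0,0,0,15],[0,0,0,0,0,0,15]]}}

```text
t: 30.15
ee_pos: [613.0, 186.4, 11.4]
tool_rot: [-180.0, -0.0, 98.0]
wrist_force: [-0.4, 0.3, 0.2]
gripper_width: 0.476
```

{"api": "apply_moves", "payload": {"plan": [[0,0,0.03,0,0,0,15],[0,0,0,0,0,0,15]]}}

```text
t: 30.4
ee_pos: [613.1, 186.4, 10.5]
tool_rot: [-180.0, 0.0, 98.0]
wrist_force: [-0.1, 0.1, -1.0]
gripper_width: 0.478
```

{"api": "apply_moves", "payload": {"plan": [[0,0,0.03,0,0,0,15],[0,0,0,0,0,0,15]]}}

```text
t: 30.65
ee_pos: [613.3, 186.5, 10.3]
tool_rot: [180.0, 0.0, 98.0]
wrist_force: [-2.3, 0.3, 5.3]
gripper_width: 0.475
```

{"api": "apply_moves", "payload": {"plan": [[0,0,0.03,0,0,0,15],[0,0,0,0,0,0,15]]}}

```text
t: 30.9
ee_pos: [613.3, 186.5, 10.3]
tool_rot: [-180.0, 0.0, 98.0]
wrist_force: [-5.7, -0.1, 10.1]
gripper_width: 0.477
```

{"api": "apply_moves", "payload": {"plan": [[0,0,-0.04,0,0,0,49],[0,0,0,0,0,0,52],[0,0,0,0,0,0,54],[0,0,0,0,0,0,54],[0,0,-0.2,0,0,0,54]]}}

```text
t: 31.52
ee_pos: [612.6, 186.3, 15.5]
tool_rot: [-179.9, -0.0, 98.0]
wrist_force: [-0.6, -0.3, 0.3]
gripper_width: 0.538
```

{"api": "apply_moves", "payload": {"plan": [[0,0,-0.5,0,0,0,54],[0,0,-0.8,0,0,0,75],[0,0,-1,0,0,0,90],[0,0,-1,0,0,0,100],[-0.5,0,0,0,0,0,100]]}}

```text
t: 32.15
ee_pos: [617.8, 172.0, 119.2]
tool_rot: [179.6, 0.0, 98.1]
wrist_force: [0.0, -0.1, -0.6]
gripper_width: 0.952
```

```bash
python3 - <<'E'
from fit import *
blue=lambda I:(I[:,0]>I[:,2]*1.6)&(I[:,0]>I[:,1]*1.3)
s=sense();print(s['ee_pos'],s['tool_rot'])
a=snap('scene','scene11.png');b=snap('side','side11.png')
for c in(a,b):
    Q=band(c,613,186,70,28,38,blue);print('box',rect(Q) if len(Q)>10 else 0)
    print('block',rect(band(c,618,-198,75,31,41)),rect(band(c,618,-198,75,8,41)))
cv2.imwrite('pics/c11.png',np.hstack([cv2.resize(a['img'][130:290,280:440],(400,400)),cv2.resize(b['img'][90:230,200:340],(400,400))]))
E
```

```text
[617.75807044 171.98186753 119.19004863] [1.79568625e+02 2.23660150e-02 9.80905671e+01]
box [615.2 185.2  83.   44.6   7.1  33. ]
block [ 617.9 -197.6  103.2   58.    12.2   35.9] [ 618.6 -197.6  104.6   58.1   12.3   35.2]
box [613.2 183.8  82.1  44.    8.   35. ]
block [ 618.5 -196.8  103.6   60.    11.9   37. ] [ 618.5 -196.9  103.7   60.2   12.2   36.2]
```

View pics/c11.png

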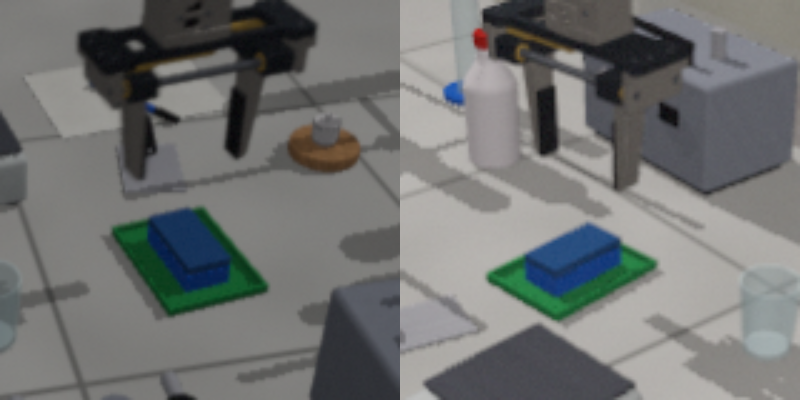

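{"api": "apply_moves", "payload": {"plan": [[-1,-0.132,0,0,0,0,100],[-1,-0.132,0,0,0,0,100],[-1,-0.132,0,0,0,0,100],[-1,-0.132,0,0,0,0,100],[-1,-0.132,0,0,0,0,100]]}}

```text
t: 32.88
ee_pos: [615.1, 19.2, 112.8]
tool_rot: [-179.8, -0.1, 98.0]
wrist_force: [-0.1, -0.1, -0.1]
gripper_width: 0.997
```

{"api": "apply_moves", "payload": {"plan": [[-1,-0.132,0,0,0,0,100],[-1,-0.132,0,0,0,0,100],[-1,-0.132,0,0,0,0,100],[-1,-0.132,0,0,0,0,100],[-1,-0.132,0,0,0,0,100]]}}

```text
t: 33.5
ee_pos: [616.4, -131.8, 112.8]
tool_rot: [-179.8, -0.1, 98.0]
wrist_force: [-0.1, 0.7, -0.0]
gripper_width: 1.003
```

{"api": "apply_moves", "payload": {"plan": [[-1,-0.132,0,0,0,0,95],[-0.75,-0.1,0,0,0,0,95],[-0.44,-0.058,0,0,0,0,95],[0,0,0,0,0,-0.42,95],[0,0,0,0,0,0,95]]}}

```text
t: 34.12
ee_pos: [618.2, -196.9, 114.5]
tool_rot: [-180.0, -0.0, 102.2]
wrist_force: [0.4, -0.4, 0.5]
gripper_width: 0.948
```

{"api": "apply_moves", "payload": {"plan": [[0,0,0,0,0,0,95],[0,0,0,0,0,0,95]]}}

```text
t: 34.38
ee_pos: [618.4, -196.9, 114.9]
tool_rot: [-180.0, -0.0, 102.2]
wrist_force: [-0.1, -0.4, -0.7]
gripper_width: 0.952
```

```bash
python3 - <<'E'
from fit import *
w=snap('wrist','wrist12.png');print(rect(band(w,617,-198,75,30,41)))
E
```

```text
[ 618.4 -195.8  100.    58.3   12.4   34.9]
```

View pics/wrist12.png

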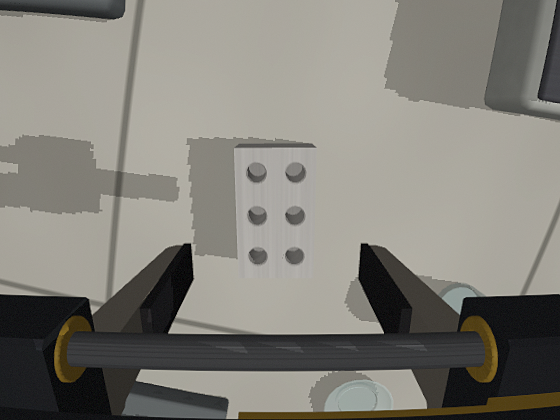

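{"api": "apply_moves", "payload": {"plan": [[0,0,0.7,0,0,0,95],[0,0,0.9,0,0,0,95],[0,0,0.9,0,0,0,95],[0,0,0.7,0,0,0,95],[0,0,0.25,0,0,0,95]]}}

```text
t: 35.05
ee_pos: [617.0, -196.6, 9.0]
tool_rot: [-179.8, -0.1, 102.2]
wrist_force: [0.2, -0.2, -0.2]
gripper_width: 0.951
```

{"api": "apply_moves", "payload": {"plan": [[0,0,0.1,0,0,0,90],[0,0,0,0,0,0,80],[0,0,0,0,0,0,70],[0,0,0,0,0,0,60],[0,0,0,0,0,0,40]]}}

```text
t: 35.67
ee_pos: [618.8, -197.4, 9.3]
tool_rot: [179.9, 0.0, 102.2]
wrist_force: [-1.1, -0.5, 2.8]
gripper_width: 0.633
```

{"api": "apply_moves", "payload": {"plan": [[0,0,0,0,0,0,25],[0,0,0,0,0,0,25],[0,0,-0.1,0,0,0,25],[0,0,-0.2,0,0,0,25],[0,0,-0.2,0,0,0,25]]}}

```text
t: 36.3
ee_pos: [617.8, -197.1, 23.1]
tool_rot: [-179.9, -0.0, 102.2]
wrist_force: [0.4, 0.5, -4.4]
gripper_width: 0.633
```

{"api": "apply_moves", "payload": {"plan": [[0,0,-0.5,0,0,0,25],[0,0,-0.8,0,0,0,25],[0,0,-0.9,0,0,0,25],[0,0,-0.9,0,0,0,25],[0,0,-0.8,0,0,0,25]]}}

```text
t: 36.92
ee_pos: [618.6, -197.5, 142.8]
tool_rot: [179.9, 0.1, 102.2]
wrist_force: [1.3, -0.5, -4.6]
gripper_width: 0.63
```

```bash
python3 - <<'E'
from fit import *
s=sense();print(s['ee_pos'],s['wrist_force'],s['gripper_width'])
dark=lambda I:I.max(1)<110
for n in('scene','side'):
    c=dict(np.load(f'pics/{n}0.npz'))
    for z0,z1 in((67.5,73),(66,74)):
        Q=band(c,439,-8,79,z0,z1,dark);print(n,rect(Q))
    # corners by pixel mask eroded
    P=cloud(c);m=(np.hypot(P[...,0]-439,P[...,1]+8)<82)&(abs(P[...,2]-70)<4)&(c['img'].max(2)<110)&(c['range_z']>0)
    m=cv2.morphologyEx(m.astype(np.uint8),cv2.MORPH_OPEN,np.ones((5,5)))>0
    print(rect(P[m]))
c=snap('side','side13.png');a=snap('scene','scene13.png')
cv2.imwrite('pics/c13.png',np.hstack([cv2.resize(a['img'][100:280,120:300],(400,400)),cv2.resize(c['img'][120:290,250:420],(400,400))]))
E
```

```text
[ 618.63700011 -197.48175393  142.7931655 ] [ 1.32543937 -0.49228912 -4.55045691] 0.6296115730253481
scene [439.2  -7.3 115.2 110.9   6.3  69.9]
scene [439.2  -7.3 115.2 110.9   6.3  69.9]
[439.5  -7.4 115.1 110.8   5.9  69.9]
side [439.3  -8.3 111.4 110.1  95.8  71.4]
side [439.3  -8.3 111.4 110.1  95.8  71.5]
[439.3  -8.4 110.8 109.4  96.5  71.5]
```

View pics/c13.png

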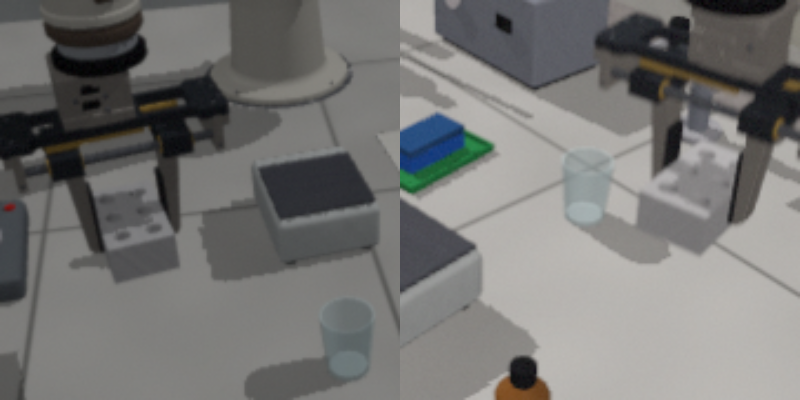

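{"api": "apply_moves", "payload": {"plan": [[0,0,0,0,0,0.31,25],[0,0,0,0,0,0.3,25],[0.4,-0.305,0,0,0,0,25],[0.7,-0.534,0,0,0,0,25],[0.95,-0.724,0,0,0,0,25]]}}

```text
t: 37.65
ee_pos: [564.3, -140.8, 139.7]
tool_rot: [-180.0, -0.0, 96.1]
wrist_force: [0.0, 0.6, -4.3]
gripper_width: 0.627
```

{"api": "apply_moves", "payload": {"plan": [[0.95,-0.724,0,0,0,0,25],[0.95,-0.724,0,0,0,0,25],[0.95,-0.724,0,0,0,0,25],[0.95,-0.724,0,0,0,0,25],[0.7,-0.534,0,0,0,0,25]]}}

```text
t: 38.28
ee_pos: [446.9, -16.7, 139.7]
tool_rot: [-179.9, -0.0, 96.1]
wrist_force: [-0.1, 0.3, -3.6]
gripper_width: 0.63
```

{"api": "apply_moves", "payload": {"plan": [[0.35,-0.267,0,0,0,0,25],[0,0,0,0,0,0,25],[0,0,0,0,0,0,25],[0,0,0,0,0,0,25]]}}

```text
t: 38.78
ee_pos: [440.0, -8.8, 140.6]
tool_rot: [180.0, 0.0, 96.1]
wrist_force: [-0.1, -0.0, -4.1]
gripper_width: 0.629
```

```bash
python3 - <<'E'
from fit import *
c=snap('side','side14.png');a=snap('scene','scene14.png')
s=sense();print(s['ee_pos'],s['tool_rot'],s['wrist_force'],s['gripper_width'])
cv2.imwrite('pics/c14.png',np.hstack([cv2.resize(a['img'][90:230,190:330],(400,400)),cv2.resize(c['img'][120:290,170:340],(400,400))]))
E
```

```text
[439.77397188  -8.69907194 140.51535941] [1.79999013e+02 6.88963202e-03 9.60671838e+01] [-0.28212194  0.48862625 -4.10176241] 0.6298075972304813
```

View pics/c14.png

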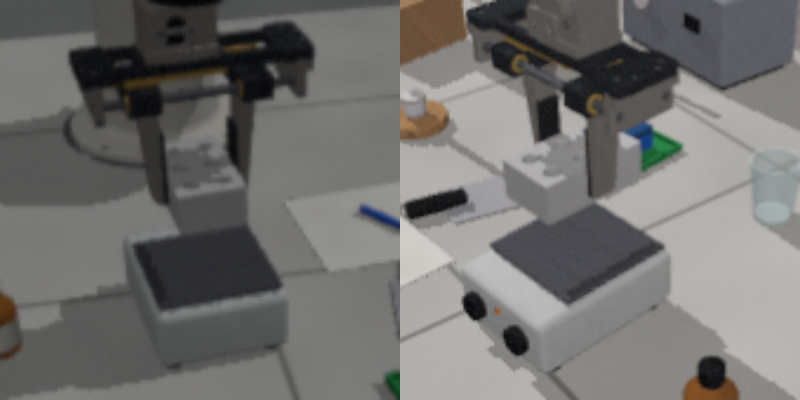

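{"api": "apply_moves", "payload": {"plan": [[0.02,0,0.5,0,0,0,25],[0,0,0.7,0,0,0,25],[0,0,0.4,0,0,0,25],[0,0,0.2,0,0,0,25],[0,0,0,0,0,0,25]]}}

```text
t: 39.5
ee_pos: [439.2, -7.6, 86.2]
tool_rot: [-180.0, -0.0, 96.1]
wrist_force: [0.3, 0.9, -3.6]
gripper_width: 0.627
```

{"api": "apply_moves", "payload": {"plan": [[0,0,0.04,0,0,0,25],[0,0,0.04,0,0,0,25],[0,0,0,0,0,0,25],[0,0,0,0,0,0,25]]}}

```text
t: 40.0
ee_pos: [439.4, -7.7, 84.2]
tool_rot: [180.0, 0.0, 96.1]
wrist_force: [-0.3, 0.4, -4.2]
gripper_width: 0.631
```

{"api": "apply_moves", "payload": {"plan": [[0,0,0.06,0,0,0,25],[0,0,0.06,0,0,0,25],[0,0,0,0,0,0,25]]}}

```text
t: 40.38
ee_pos: [439.1, -7.6, 80.3]
tool_rot: [-180.0, -0.0, 96.1]
wrist_force: [0.9, 0.0, -3.3]
gripper_width: 0.629
```

{"api": "apply_moves", "payload": {"plan": [[0,0,0.04,0,0,0,25],[0,0,0.0,0,0,0,25]]}}

```text
t: 40.62
ee_pos: [439.4, -7.7, 79.3]
tool_rot: [180.0, 0.0, 96.1]
wrist_force: [0.4, 0.6, -4.1]
gripper_width: 0.629
```

{"api": "apply_moves", "payload": {"plan": [[0,0,0.03,0,0,0,25],[0,0,0.0,0,0,0,25]]}}

```text
t: 40.88
ee_pos: [439.4, -7.7, 79.3]
tool_rot: [-180.0, 0.0, 96.1]
wrist_force: [-4.6, 0.8, 4.8]
gripper_width: 0.629
```

Contact (force went from −4 to +4.8 N). Releasing.

{"api": "apply_moves", "payload": {"plan": [[0,0,0,0,0,0,64],[0,0,0,0,0,0,68],[0,0,0,0,0,0,80],[0,0,0,0,0,0,90],[0,0,0,0,0,0,95]]}}

```text
t: 41.5
ee_pos: [439.4, -7.7, 78.4]
tool_rot: [180.0, 0.0, 96.1]
wrist_force: [0.5, 0.2, -0.9]
gripper_width: 0.948
```

{"api": "apply_moves", "payload": {"plan": [[0,0,-0.3,0,0,0,95],[0,0,-0.7,0,0,0,95],[0,0,-0.9,0,0,0,95],[0,0,-0.9,0,0,0,95],[0,0,-0.9,0,0,0,95]]}}

```text
t: 42.12
ee_pos: [439.4, -7.7, 191.0]
tool_rot: [180.0, 0.0, 96.1]
wrist_force: [0.0, 1.0, -0.9]
gripper_width: 0.951
```

{"api": "apply_moves", "payload": {"plan": [[0,0,-0.9,0,0,0,95],[0,0,0,0,0,0,95],[0,0,0,0,0,0,95]]}}

```text
t: 42.5
ee_pos: [438.9, -7.5, 215.5]
tool_rot: [-179.9, -0.0, 96.1]
wrist_force: [0.1, -0.7, -0.0]
gripper_width: 0.952
```

```bash
python3 - <<'E'
from fit import *
blue=lambda I:(I[:,0]>I[:,2]*1.6)&(I[:,0]>I[:,1]*1.3)
a=snap('scene','scene15.png');b=snap('side','side15.png')
s=sense();print(s['ee_pos'],s['wrist_force'])
for c in(a,b):
    for nm,f,ar in(('cruc',circ,(465,391,25,37,48)),('tin',circ,(444,-402,26,78,90)),('box',rect,(613,186,70,28,38,blue)),('block',rect,(439,-8,75,101,112)),('beaker',circ,(677,-14,40,60,75)),('bottle',circ,(434,-200,30,20,50))):
        Q=band(c,*ar);print(nm,f(Q) if len(Q)>8 else len(Q))
E
```

```text
[438.51082745  -7.39681748 214.96400262] [-0.15924645 -0.18100726  0.33344921]
cruc [465.3 390.   15.   42. ]
tin [ 445.5 -401.8   21.3   83.7]
box [615.1 184.8  84.6  43.6   8.2  33. ]
block [437.9  -8.3 105.5  59.1   6.3 105.7]
beaker [674.9 -13.1  28.2  65.7]
bottle [ 435.5 -199.5   22.2   37.1]
cruc [464.  390.3  15.8  43.2]
tin [ 445.3 -402.8   20.2   84.2]
box [612.1 182.8  82.   43.4   5.3  34.8]
block [440.2  -8.5 101.3  60.5   6.4 107.4]
beaker [677.9 -13.9  28.2  66.5]
bottle [ 432.6 -201.5   22.2   37.6]
```

View pics/scene15.png

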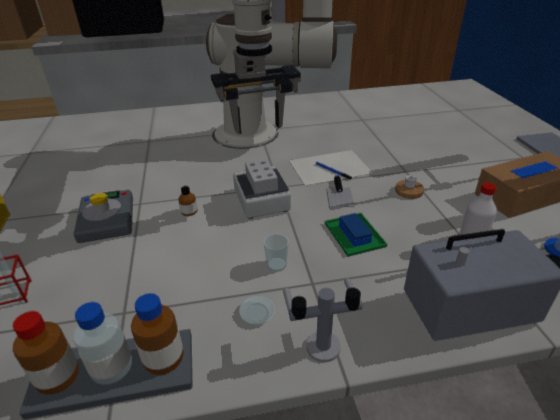

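View pics/side15.png

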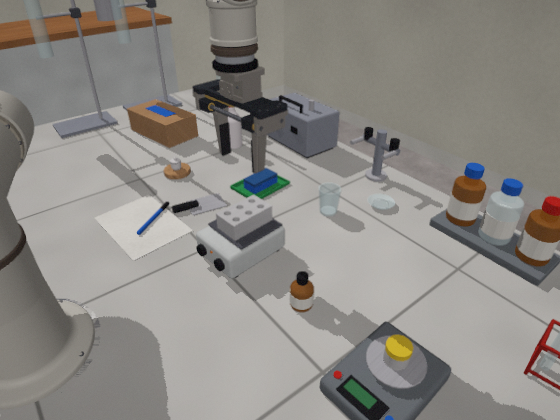

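Both views show the crucible on the cork (409,186), tin on the pan (100,205), box in the tray (356,230) and block on the plate (262,178). The beaker and bottle have not moved, and the gripper is clear. Handing in.

```bash
python3 -c "
from plant import finish_job
print(finish_job())"
```

```text
the job is handed in; nothing more can be done
None
```

I took the stack apart and set each piece on its own place, and handed the job in at about 42.6 s of the 128 s allowed. Each piece was lowered until the wrist force showed light contact (about 5–10 N), then released.

In the last check, both cameras agreed to within about 3 mm:

| Piece | Distance from its place's centre | Other checks |
|---|---|---|
| Crucible | about 1 mm | upright on the cork |
| Tin | about 1 mm | upright on the pan |
| Slide box | about 1–3 mm | within about 3° of the tray's long side |
| Heating block | about 1 mm | within about 1° of square on the plate |

- **Heights:** all four pieces are at their resting heights to within about 2 mm.
- **Beaker and amber bottle:** both are where they started, to within the 2–3 mm measuring noise.
- **Gripper:** it was clear of everything, with the tips 215 mm above the bench.
- **Disagreements:** no check failed. The largest were the two cameras' readings for the box: about 3 mm in position, and 8.2° against 5.3° in angle.

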